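Set the cups on their saucers for a tray of two espressos and two long coffees

TASK

The tray is laid with four saucers for an order of two espressos and two long coffees: stand the two small cups on the two small saucers and the two tall cups on the two large saucers, one cup to each saucer, upright in the flat well in the saucer's middle. Set every cup down gently and never tip one over, leave the saucers where they lie on the tray, and do not disturb the steel jug and the handleless tumbler standing among the cups.

Things in the scene. Friction and masses are not known exactly. Their poses are not given: they have to be found in the camera images.
- small_cup_1: Small straight-sided white ceramic cup with one loop handle: outside diameter 57 mm from 27 mm above the foot up to the rim, rounded below to a foot of 38 mm diameter, 54 mm high, wall 4 mm. It stands upright and open on the counter. Origin: centre of the underside of the foot; z up; the handle points along its +y and reaches 48 mm from the cup's axis, in a plane 8 mm thick. There are two alike; they belong on the small saucers.
- small_cup_2: Small straight-sided white ceramic cup with one loop handle: outside diameter 57 mm from 27 mm above the foot up to the rim, rounded below to a foot of 38 mm diameter, 54 mm high, wall 4 mm. It stands upright and open on the counter. Origin: centre of the underside of the foot; z up; the handle points along its +y and reaches 48 mm from the cup's axis, in a plane 8 mm thick. There are two alike; they belong on the small saucers.
- tall_cup_1: Tall straight-sided white ceramic cup with one loop handle: outside diameter 67 mm from 27 mm above the foot up to the rim, rounded below to a foot of 46 mm diameter, 84 mm high, wall 4 mm. It stands upright and open on the counter. Origin: centre of the underside of the foot; z up; the handle points along its +y and reaches 56 mm from the cup's axis, in a plane 8 mm thick. There are two alike; they belong on the large saucers.
- tall_cup_2: Tall straight-sided white ceramic cup with one loop handle: outside diameter 67 mm from 27 mm above the foot up to the rim, rounded below to a foot of 46 mm diameter, 84 mm high, wall 4 mm. It stands upright and open on the counter. Origin: centre of the underside of the foot; z up; the handle points along its +y and reaches 56 mm from the cup's axis, in a plane 8 mm thick. There are two alike; they belong on the large saucers.
- small_saucer_1: Small round white ceramic saucer, 112 mm across, lying loose on the black serving tray (tray floor 6 mm above the counter, tray rim 20 mm). Flat round well in the middle, 60 mm across, its floor 4 mm above the origin; from the well the dish rises to a rim 15 mm above the origin. Origin: centre of its underside; z up.
- small_saucer_2: Small round white ceramic saucer, 112 mm across, lying loose on the black serving tray (tray floor 6 mm above the counter, tray rim 20 mm). Flat round well in the middle, 60 mm across, its floor 4 mm above the origin; from the well the dish rises to a rim 15 mm above the origin. Origin: centre of its underside; z up.
- large_saucer_1: Large round white ceramic saucer, 140 mm across, lying loose on the black serving tray (tray floor 6 mm above the counter, tray rim 20 mm). Flat round well in the middle, 68 mm across, its floor 4 mm above the origin; from the well the dish rises to a rim 15 mm above the origin. Origin: centre of its underside; z up.
- large_saucer_2: Large round white ceramic saucer, 140 mm across, lying loose on the black serving tray (tray floor 6 mm above the counter, tray rim 20 mm). Flat round well in the middle, 68 mm across, its floor 4 mm above the origin; from the well the dish rises to a rim 15 mm above the origin. Origin: centre of its underside; z up.
- steel_jug: Small stainless-steel milk jug, 64 mm diameter, 72 mm high, with a spout and a wire handle that reaches 60 mm from its axis along +y. It stands among the cups and stays there. Origin: centre of its underside; z up.
- tumbler: White ceramic tumbler without a handle, tapering from 62 mm at the rim to 48 mm at the foot, 75 mm high. It stands among the cups and stays there. Origin: centre of its underside; z up. (Other bar ware up to 170 mm high, not part of the job, stands on the far side of the counter beyond the cups and the tray, and a teaspoon lies between the tray and the robot.)
Things that resemble listed ones, but are neither listed nor needed, are in the scene too. Leave any red or yellow look-alike of the small_cup_2 alone.

How it is judged:
By the outcome, as a careful person would: the job done as asked, in the order asked, and still so for the second after the job is handed in, with the robot touching nothing.
It also fails if it takes over 104 s, if anything falls off the work surface, if the arm or the gripper's body presses on something with over 40 N, if the wrist force passes 120 N, or if a joint passes its speed limit or range.

ROBOT

A 6-joint arm with a two-finger parallel gripper is mounted at the origin on the work surface. World frame = base frame: x ahead of the robot, y to its left, z up, the work surface at z = 0. Lengths are in mm, angles in rad, forces in N, time in s.
With the tool pointing down it reaches from about 375 to 900 mm from the base axis. Payload 3.1 kg.
Tool frame: the origin (TCP) lies midway between the tips of the shut fingers; the grasp point (between the pads) lies 19 mm behind it; z points along the fingers, y is the direction in which the jaws open and shut (so a half turn about z gives the same grasp; the last joint's range is limited). The gripper opens to 85 mm and grips with 20 to 120 N. Pads are 22 mm wide; open, the fingers measure 114 mm over their backs; the gripper's body (76 mm by 85 mm) begins 54 mm behind the grasp point. The pads swing forward as they close: fully open they stand 13 mm farther back than shut.
Start: joints at [-1.331, 0.527, 1.433, -0, 1.181, -0.178], TCP at [253.614, -571.207, 231.31] pointing down, gripper open.
Joint ranges: [-3.08, 3.08], [-0.75, 2.2], [0.22, 2.44], [-1.43, 4.57], [0, 2.65], [-2.85, 2.85]. Speed limits (rad/s): [2.79, 2.79, 3.14, 3.14, 3.14, 3.14].

INTERFACE

Orientations are given as a unit quaternion [x, y, z, w].
In Python, from rig import bot, vision gives the robot as it stands.
- The arm moves only by the tool move_arm, never from a script. Its argument "steps" is text: rows parted by semicolons, each of 5 numbers parted by spaces: the shift along the tool's x, y, z in m, then the turn about the tool's z in rad, then the closure, from 0 (fully open) to 1 (shut). In form: x y z spin hand; .... A call has 1 to 8 rows; each row shifts and turns the commanded pose from where the row before left it, along the tool's axes as they then stand; what a row does not reach is not made up. A row lasts 1/12 s, in which the tool goes at most 41.7 mm and 7.16 degrees, less where a joint would pass 70% of its speed; a pose out of reach is approached as far as the arm can. A call is refused whole if a number of a shift passes 0.0417 or a number of a turn 0.125, either way. A call with a gripper value outside its range is refused whole. The fingers move at their own pace and stop on an object; "squeeze" is the grip in N (left out, the last holds). Time passes only in rows, so rows that do not move let the fingers close. It gives the time, the measured TCP pose, the force and the opening at its end, in the units of the state.
- bot.read_state(): the state, without advancing time (a new reading comes with each control period).
- vision.get_image(name): name is "side" or "top" or "wrist"; returns a dict with "image" (400x640x3 uint8, red, green, blue), "fx", "fy", "cx", "cy" (pixels), "extrinsics" (4x4, takes a point from camera to world coordinates); the wrist camera has in their place "mount" (4x4, takes a point from camera to tool coordinates, whose origin is the TCP and whose axes are the flange's). Camera axes: x right, y down, z forward; pixel columns grow to the right and rows downward; lengths in mm; the calibration is good to about 2 mm. The wrist camera is an equidistant fisheye: a pixel r from the principal point sees the ray r / f radians off the axis. A picture is of the moment at which its call begins: read the wrist's pose just before it. There is no depth.
- bot.hand_in(): hands the job in, once; it reports no verdict.
The state is a dict: "time_s": time; "joints": joint angles; "qd": joint speeds; "joint_torque": joint torques, N m; "position": TCP position; "ee_rot": TCP orientation; "ft_force": force on the tool from outside, world axes, zero at the start; "moment": the same for the moment, N m; "finger_gap": finger opening in mm.
Only numpy, scipy, OpenCV 4.12 (cv2) and the standard library are available. Lean on these libraries where they do the work, as an engineer would, in place of code of your own. Each camera call takes 0.05 s, during which the arm holds its last target.

## Working session

There is one attempt and no reset: what is moved stays moved. The work goes in short steps, Python scripts to look and compute and a tool call to move; the robot and the scene stay as the last step left them, time stands still between calls to the robot, and variables do not carry over. Pictures are saved under pics/ and viewed, and the job is handed in when it is done.

Besides the shell and the picture viewer there is one more tool, called as name(argument=value, ...) on one line, values as JSON. move_arm: Moves the arm, as the interface text tells. Its arguments: {"type":"object","properties":{"steps":{"type":"string"},"squeeze":{"type":"number"}},"required":["steps"]}

```bash
ls; mkdir -p pics
python3 - <<'E'
from rig import bot, vision
import cv2
s=bot.read_state(); print(s)
for n in ["side","top","wrist"]:
    d=vision.get_image(n); cv2.imwrite(f"pics/{n}0.png",d["image"][:,:,::-1])
    print(n,d["fx"],d["fy"],d["cx"],d["cy"],d.get("extrinsics",d.get("mount")))
E
```

```text
pics
{'time_s': 0.0, 'joints': array([-1.33148475e+00,  5.28500804e-01,  1.43387926e+00, -4.02736448e-06,
        1.18141746e+00, -1.78484180e-01]), 'qd': array([-4.94157293e-04,  3.61497987e-04,  5.04701152e-04, -1.96457136e-03,
       -7.14876954e-05,  2.91208184e-04]), 'joint_torque': array([-7.72729290e-04, -4.42353094e+01, -1.78023881e+01, -3.67002694e-04,
        8.27516225e-03, -4.46345041e-06]), 'position': array([ 253.45556458, -570.52408568,  230.3196789 ]), 'ee_rot': array([ 9.78259315e-01,  2.07382489e-01, -3.53852135e-05, -1.10186897e-03]), 'ft_force': array([-0.00081903, -0.31325812,  0.30156936]), 'moment': array([ 0.03441985, -0.0237502 , -0.04901642]), 'finger_gap': 85.43085493197945}
side 455.5213800298778 455.5213800298778 316.3561729964522 193.8493488485057 [[-6.68922860e-01 -4.71249345e-01  5.74861950e-01 -2.85616687e+02]
 [-7.42992377e-01  4.00513522e-01 -5.36238050e-01  7.41788335e+02]
 [ 2.24618459e-02 -7.85819937e-01 -6.18047322e-01  8.83375028e+02]
 [ 0.00000000e+00  0.00000000e+00  0.00000000e+00  1.00000000e+00]]
top 511.11761841594495 511.11761841594495 316.48623508534797 211.15454374778722 [[-2.89898776e-02 -9.92465981e-01  1.19041436e-01  3.21815482e+02]
 [-9.99362661e-01  3.12589463e-02  1.72380277e-02 -1.06679394e+01]
 [-2.08292659e-02 -1.18465838e-01 -9.92739637e-01  1.62708869e+03]
 [ 0.00000000e+00  0.00000000e+00  0.00000000e+00  1.00000000e+00]]
wrist 309.70691628693146 309.70691628693146 319.5974136302077 201.1002261388143 [[-1.55804566e-04 -9.57358984e-01 -2.88900936e-01  7.36110398e+01]
 [ 9.99999807e-01  2.46260856e-05 -6.20906748e-04 -6.76989669e-01]
 [ 6.01545153e-04 -2.88900977e-01  9.57358796e-01 -1.41473495e+02]
 [ 0.00000000e+00  0.00000000e+00  0.00000000e+00  1.00000000e+00]]
```

View pics/side0.png

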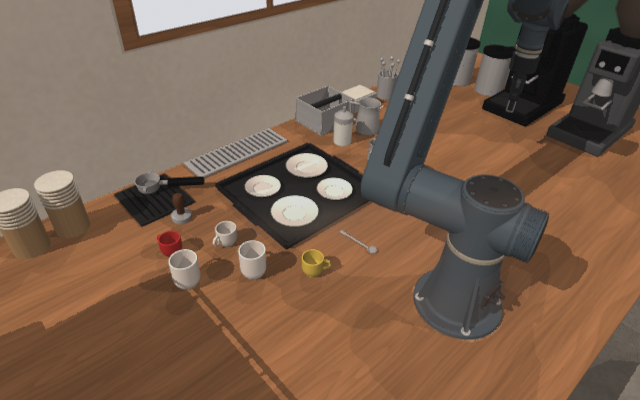

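View pics/top0.png

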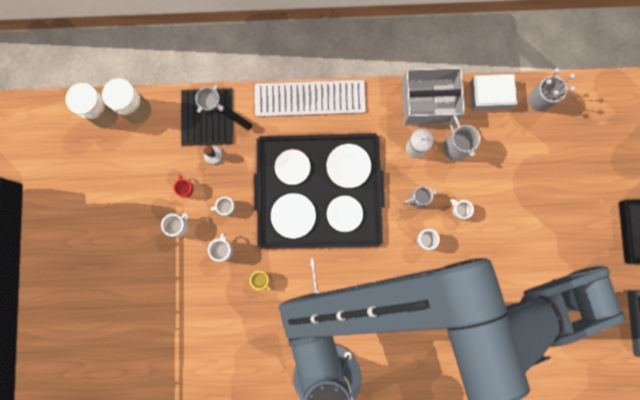

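View pics/wrist0.png

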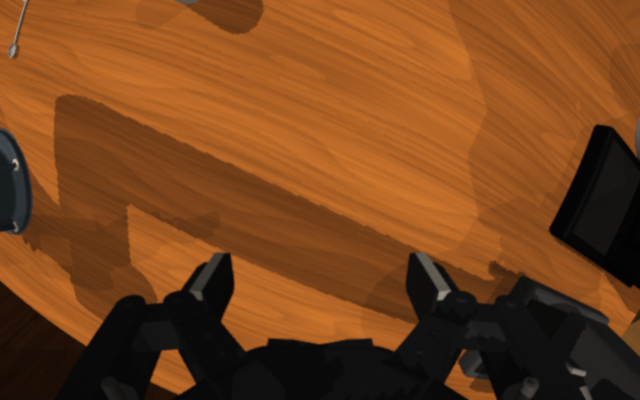

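Run:
```python
import cv2
im=cv2.imread("pics/top0.png")
a=cv2.resize(im[165:300,145:285],None,fx=4,fy=4,interpolation=cv2.INTER_CUBIC)
cv2.imwrite("pics/topL.png",a)
a=cv2.resize(im[120:260,395:485],None,fx=4,fy=4,interpolation=cv2.INTER_CUBIC)
b=cv2.resize(im[120:260,250:390],None,fx=4,fy=4,interpolation=cv2.INTER_CUBIC)[:, :440]
cv2.imwrite("pics/topR.png",cv2.hconcat([a,b]))
```

```text
(no output)
```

View pics/topL.png

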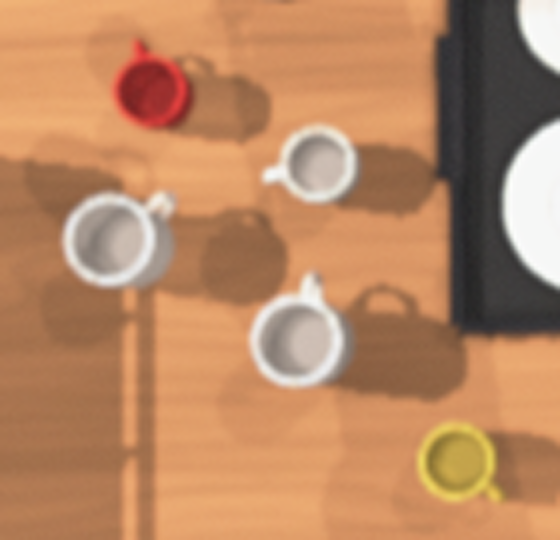

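View pics/topR.png

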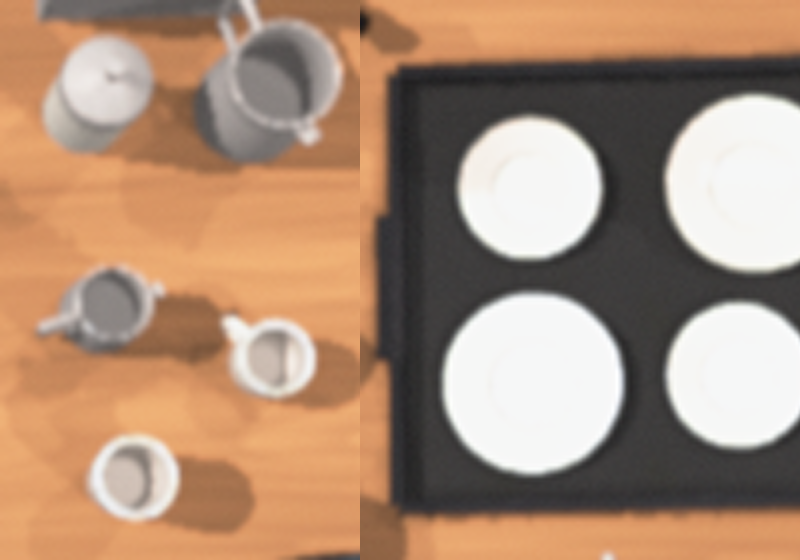

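```bash
cat > h.py <<'E'
import numpy as np, cv2
from rig import bot, vision
def ray(d,uv,T=None):
    T=d["extrinsics"] if T is None else T
    u,v=uv; a=np.array([(u-d["cx"])/d["fx"],(v-d["cy"])/d["fy"],1.])
    return T[:3,3],T[:3,:3]@a
def onz(d,uv,z,T=None):
    o,r=ray(d,uv,T); return (o+r*(z-o[2])/r[2])
def proj(d,P):
    T=np.linalg.inv(d["extrinsics"]); p=T[:3,:3]@np.array(P)+T[:3,3]
    return np.array([d["fx"]*p[0]/p[2]+d["cx"],d["fy"]*p[1]/p[2]+d["cy"]])
E
python3 - <<'E'
from h import *
d=vision.get_image("top"); im=d["image"]; 
hsv=cv2.cvtColor(im,cv2.COLOR_RGB2HSV)
def run(thr):
    m=((hsv[...,2]>thr)&(hsv[...,1]<45)).astype(np.uint8)
    cs,_=cv2.findContours(m,cv2.RETR_EXTERNAL,cv2.CHAIN_APPROX_NONE)
    for c in cs:
        (x,y),r=cv2.minEnclosingCircle(c)
        if r<8 or not(150<x<480 and 130<y<270):continue
        h=cv2.boundingRect(c)
        print(thr,"px",round(x,1),round(y,1),"r",round(r,1),h, [np.round(onz(d,(x,y),z)[:2]).tolist() for z in (17,54,84)])
run(150);run(190);run(215)
E
```

```text
150 px 219.5 247.4 r 13.8 (208, 234, 23, 27) [[409.0, 327.0], [407.0, 319.0], [406.0, 313.0]]
150 px 428.0 238.6 r 11.1 (417, 229, 23, 21) [[417.0, -330.0], [415.0, -323.0], [413.0, -317.0]]
150 px 174.5 222.0 r 14.8 (161, 214, 27, 23) [[494.0, 470.0], [490.0, 459.0], [487.0, 450.0]]
150 px 461.0 207.5 r 12.5 (451, 199, 23, 20) [[512.0, -439.0], [508.0, -429.0], [504.0, -421.0]]
150 px 222.0 206.0 r 11.4 (211, 197, 23, 18) [[541.0, 318.0], [536.0, 311.0], [532.0, 304.0]]
150 px 344.3 213.4 r 18.3 (327, 196, 36, 36) [[505.0, -71.0], [501.0, -69.0], [497.0, -68.0]]
150 px 292.8 215.3 r 22.8 (271, 193, 45, 46) [[504.0, 93.0], [500.0, 90.0], [496.0, 89.0]]
150 px 413.5 198.8 r 9.1 (405, 190, 17, 15) [[545.0, -291.0], [540.0, -285.0], [535.0, -280.0]]
150 px 427.3 196.0 r 8.3 (425, 188, 10, 17) [[552.0, -335.0], [547.0, -328.0], [543.0, -322.0]]
150 px 292.0 166.6 r 17.9 (275, 149, 35, 36) [[661.0, 92.0], [654.0, 89.0], [647.0, 87.0]]
150 px 212.7 154.8 r 8.8 (204, 147, 18, 17) [[709.0, 347.0], [700.0, 339.0], [693.0, 332.0]]
150 px 348.2 165.5 r 22.5 (326, 144, 45, 44) [[659.0, -89.0], [
[... 1407 characters left out ...]
.0, 472.0], [490.0, 461.0], [487.0, 452.0]]
215 px 461.0 207.5 r 12.5 (451, 199, 23, 20) [[512.0, -439.0], [508.0, -429.0], [504.0, -421.0]]
215 px 221.5 205.5 r 11.1 (211, 197, 22, 18) [[543.0, 320.0], [538.0, 312.0], [533.0, 306.0]]
215 px 344.3 213.3 r 17.6 (327, 196, 35, 35) [[505.0, -71.0], [501.0, -69.0], [498.0, -68.0]]
215 px 292.8 215.4 r 22.1 (271, 194, 44, 44) [[504.0, 93.0], [500.0, 90.0], [496.0, 89.0]]
215 px 292.0 166.5 r 17.3 (275, 150, 35, 34) [[662.0, 92.0], [654.0, 89.0], [648.0, 87.0]]
215 px 348.3 165.5 r 21.7 (327, 144, 43, 43) [[659.0, -89.0], [651.0, -87.0], [645.0, -86.0]]
215 px 420.0 139.5 r 9.7 (411, 130, 16, 20) [[736.0, -322.0], [727.0, -315.0], [719.0, -309.0]]
```

Run:
```python
from h import *
d=vision.get_image("top"); K=4
im=cv2.resize(d["image"],None,fx=K,fy=K,interpolation=cv2.INTER_CUBIC)
hsv=cv2.cvtColor(im,cv2.COLOR_RGB2HSV)
ds=vision.get_image("side")
m=((hsv[...,2]>200)&(hsv[...,1]<50)).astype(np.uint8)
cs,_=cv2.findContours(m,cv2.RETR_EXTERNAL,cv2.CHAIN_APPROX_NONE)
for c in cs:
    x,y,w,h=cv2.boundingRect(c); cx=x/K+w/2/K; cy=y/K+h/2/K
    if w<60 or w>130 or not(150<cx<480 and 190<cy<270) or cx>240 and cx<400: continue
    M=np.zeros(m.shape,np.uint8); cv2.drawContours(M,[c],-1,1,-1)
    O=cv2.morphologyEx(M,cv2.MORPH_OPEN,cv2.getStructuringElement(cv2.MORPH_ELLIPSE,(49,49)))
    c2=max(cv2.findContours(O,cv2.RETR_EXTERNAL,cv2.CHAIN_APPROX_NONE)[0],key=cv2.contourArea)
    (ex,ey),ax,_=cv2.fitEllipse(c2)
    uv=((ex+.5)/K-.5,(ey+.5)/K-.5)
    z=84 if ax[0]/K>20.5 else 54
    P=onz(d,uv,z)
    H=M&(1-cv2.dilate(O,np.ones((5,5),np.uint8))); n,_,st,ce=cv2.connectedComponentsWithStats(H)
    i=1+np.argmax(st[1:,4]) if n>1 else 0
    hp=onz(d,((ce[i][0]+.5)/K-.5,(ce[i][1]+.5)/K-.5),z*0.9)
    print("px",np.round(uv,1),"diam mm",np.round(np.array(ax)/K*(1627-z)/d["fx"]/.993,1),"z",z,"P",np.round(P,1),"handle area",st[i][4],"yaw",round(np.degrees(np.arctan2(*(hp-P)[1::-1])),1),"side px",np.round(proj(ds,P)))
```

```text
px [218.7 249.6] diam mm [68.1 69.7] z 84 P [399.1 315.4  84. ] handle area 249 yaw -12.8 side px [251. 249.]
px [428.2 239. ] diam mm [63.4 68.2] z 54 P [ 413.6 -323.2   54. ] handle area 4096000 yaw 67.9 side px [410. 162.]
px [171.9 224.5] diam mm [66.9 68.8] z 84 P [479.7 458.1  84. ] handle area 349 yaw -53.0 side px [183. 258.]
px [463. 209.] diam mm [57.5 63.8] z 54 P [ 502.8 -435.3   54. ] handle area 321 yaw 47.0 side px [410. 139.]
px [223.9 205.7] diam mm [54.8 57. ] z 54 P [536.8 304.5  54. ] handle area 199 yaw 99.6 side px [225. 227.]
```

```bash
cat >> h.py <<'E'
from scipy.spatial.transform import Rotation as R
def plan(x,y,z,psi=None):
    s=bot.read_state(); r=R.from_quat(s["ee_rot"]); m=r.as_matrix()
    p0=np.arctan2(m[1,0],m[0,0]); dv=r.inv().apply(np.array([x,y,z])-s["position"])
    print("t",round(s["time_s"],2),"pos",s["position"].round(1),"psi",p0.round(3),"tilt",np.round(m[:,2],4),"gap",round(s["finger_gap"],1),"F",s["ft_force"].round(1),"j",s["joints"].round(2))
    print("shift tool mm",dv.round(1),"dist",round(np.linalg.norm(dv),1),"spin",None if psi is None else round(-((psi-p0+np.pi)%(2*np.pi)-np.pi),3))
E
python3 - <<'E'
from h import *
plan(502,-434,180,0.82)
E
```

```text
t 0.3 pos [ 253.6 -571.   231. ] psi 0.418 tilt [-2.e-04  7.e-04 -1.e+00] gap 85.3 F [-0.  -0.4 -0.2] j [-1.33  0.53  1.43  0.    1.18 -0.18]
shift tool mm [282.6 -24.4  51. ] dist 288.2 spin -0.402
```

move_arm(steps="0.0353 -0.003 0.0064 0 0; 0.0353 -0.003 0.0064 0 0; 0.0353 -0.003 0.0064 0 0; 0.0353 -0.003 0.0064 0 0; 0.0353 -0.003 0.0064 0 0; 0.0353 -0.003 0.0064 0 0; 0.0353 -0.003 0.0064 0 0; 0.0353 -0.003 0.0064 0 0", squeeze=30)

```text
time_s: 0.97
position: [503.4, -433.6, 179.8]
ee_rot: [0.978, 0.207, -0.0, -0.0]
ft_force: [0.2, 0.1, 0.0]
finger_gap: 85.6
```

move_arm(steps="0 0 0 -0.1 0; 0 0 0 -0.1 0; 0 0 0 -0.1 0; 0 0 0 -0.102 0; 0 0 0 0 0;0 0 0 0 0")

```text
time_s: 1.47
position: [502.0, -434.6, 180.0]
ee_rot: [0.918, 0.397, -0.0, -0.0]
ft_force: [-0.4, 0.8, 1.2]
finger_gap: 85.3
```

Run:
```python
from h import *
plan(502,-434,21,0.82)
d=vision.get_image("wrist"); cv2.imwrite("pics/w1.png",d["image"][:,:,::-1])
```

```text
t 1.47 pos [ 502.  -434.6  180. ] psi 0.817 tilt [-1.e-04  2.e-04 -1.e+00] gap 85.3 F [-0.4  0.8  1.2] j [-0.88  0.64  1.38  0.    1.13 -0.13]
shift tool mm [  0.4  -0.4 159. ] dist 159.0 spin -0.003
```

View pics/w1.png

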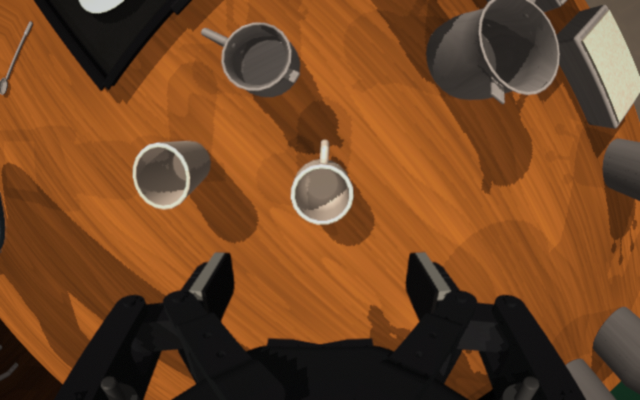

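```bash
cat >> h.py <<'E'
def wonz(d,uv,z,s):
    q=np.array([uv[0]-d["cx"],uv[1]-d["cy"]]); rr=np.hypot(*q); th=rr/d["fx"]
    c=np.array([*(q/max(rr,1e-9)*np.sin(th)),np.cos(th)])
    M=np.array(d["mount"]); m=R.from_quat(s["ee_rot"]).as_matrix()
    o=m@M[:3,3]+s["position"]; v=m@M[:3,:3]@c
    return o+v*(z-o[2])/v[2]
def wrim(d,s,box,z,thr=170,op=31):
    x0,y0,x1,y1=box
    hsv=cv2.cvtColor(d["image"],cv2.COLOR_RGB2HSV)
    m=((hsv[...,2]>thr)&(hsv[...,1]<60)).astype(np.uint8)
    Z=np.zeros_like(m); Z[y0:y1,x0:x1]=m[y0:y1,x0:x1]
    c=max(cv2.findContours(Z,cv2.RETR_EXTERNAL,cv2.CHAIN_APPROX_NONE)[0],key=cv2.contourArea)
    M=np.zeros_like(m); cv2.drawContours(M,[c],-1,1,-1)
    O=cv2.morphologyEx(M,cv2.MORPH_OPEN,cv2.getStructuringElement(cv2.MORPH_ELLIPSE,(op,op)))
    c2=max(cv2.findContours(O,cv2.RETR_EXTERNAL,cv2.CHAIN_APPROX_NONE)[0],key=cv2.contourArea)
    P=np.array([wonz(d,p[0],z,s)[:2] for p in c2]).astype(np.float32)
    (cx,cy),ax,_=cv2.fitEllipse(P)
    print("rim centre",round(cx,1),round(cy,1),"diam",np.round(ax,1))
    return np.array([cx,cy])
E
python3 - <<'E'
from h import *
s=bot.read_state();d=vision.get_image("wrist")
C=wrim(d,s,(270,120,380,240),54)
h=wonz(d,(324.5,146),45,s)[:2]; print(h, np.linalg.norm(h-C), np.arctan2(*(h-C)[::-1]))
E
```

```text
rim centre 502.4 -435.5 diam [54.5 56. ]
[ 533.25151776 -406.56434154] 42.25189521537692 0.7529673993838546
```

move_arm(steps="0 0.001 0.035 0.06 0; 0 0 0.035 0 0; 0 0 0.035 0 0; 0 0 0.03 0 0; 0 0 0.02 0 0; 0 0 0.008 0 0; 0 0 0 0 0.5; 0 0 0 0 0.5")

```text
time_s: 2.23
position: [503.0, -435.9, 17.6]
ee_rot: [0.929, 0.37, 0.0, 0.0]
ft_force: [0.6, 0.7, -0.9]
finger_gap: 63.9
```

move_arm(steps="0 0 0 0 0.6; 0 0 0 0 0.7; 0 0 0 0 0.8; 0 0 0 0 0.8; 0 0 0 0 0.8; 0 0 0 0 0.8")

```text
time_s: 2.73
position: [503.4, -436.2, 18.8]
ee_rot: [0.929, 0.371, 0.0, 0.001]
ft_force: [0.2, 0.6, 6.1]
finger_gap: 54.8
```

Run:
```python
from h import *
plan(505,-71,120)
d=vision.get_image("wrist"); cv2.imwrite("pics/w2.png",d["image"][:,:,::-1])
```

```text
t 2.73 pos [ 503.4 -436.2   18.8] psi 0.76 tilt [ 0.0018 -0.0022 -1.    ] gap 54.8 F [0.2 0.6 6.1] j [-0.88  0.85  1.46 -0.    0.83 -0.07]
shift tool mm [ 252.7 -263.4 -102. ] dist 379.0 spin None
```

View pics/w2.png

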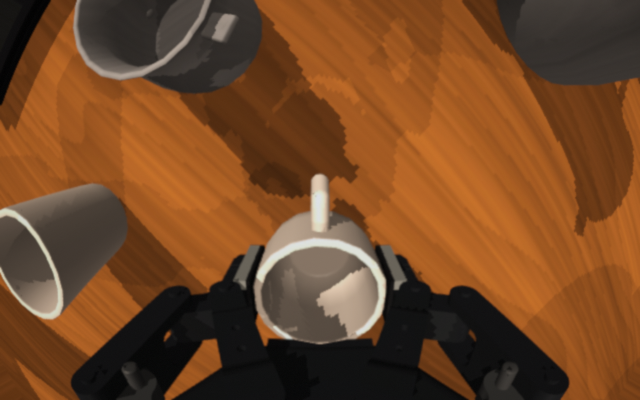

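move_arm(steps="0 0 -0.01 0 0.8; 0 0 -0.015 0 0.8; 0 0 -0.025 0 0.8; 0 0 -0.03 0 0.8; 0 0 -0.035 0 0.8; 0 0 -0.03 0 0.8; 0 0 0 0 0.8")

```text
time_s: 3.37
position: [505.6, -438.5, 169.8]
ee_rot: [0.929, 0.371, 0.002, 0.006]
ft_force: [0.0, -1.2, -0.8]
finger_gap: 54.7
```

Run:
```python
from h import *
plan(505,-71,160)
d=vision.get_image("wrist"); cv2.imwrite("pics/w3.png",d["image"][:,:,::-1])
d=vision.get_image("side"); cv2.imwrite("pics/s3.png",d["image"][:,:,::-1])
```

```text
t 3.37 pos [ 505.6 -438.5  169.8] psi 0.76 tilt [ 0.0086 -0.0103 -0.9999] gap 54.7 F [ 0.  -1.2 -0.8] j [-0.88  0.65  1.38  0.    1.1  -0.07]
shift tool mm [ 252.8 -266.9    6. ] dist 367.6 spin None
```

View pics/w3.png

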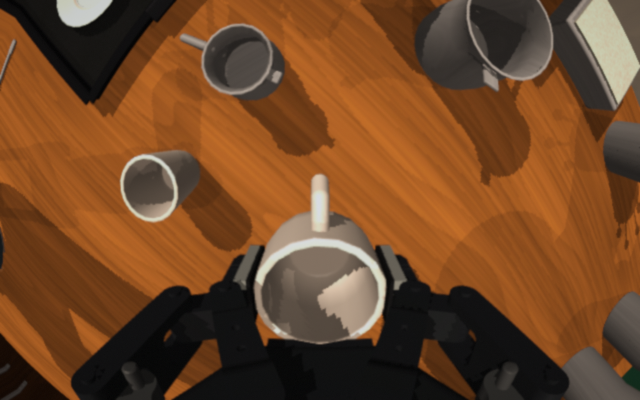

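View pics/s3.png

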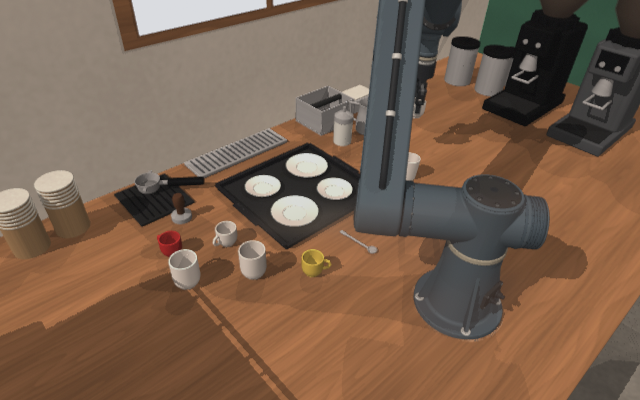

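move_arm(steps="0.0135 -0.0143 0 0 0.8; 0.026 -0.0274 0 0 0.8; 0.026 -0.0274 0 0 0.8; 0.026 -0.0274 0 0 0.8; 0.026 -0.0274 0 0 0.8; 0.026 -0.0274 0 0 0.8; 0.026 -0.0274 0 0 0.8; 0.026 -0.0274 0 0 0.8")

```text
time_s: 4.13
position: [500.5, -148.7, 160.3]
ee_rot: [0.929, 0.371, -0.002, -0.002]
ft_force: [0.7, 1.0, -1.7]
finger_gap: 54.5
```

move_arm(steps="0.026 -0.0274 0 0 0.8; 0.0205 -0.0217 0 0 0.8; 0.0108 -0.0111 0 0 0.8; 0 0 0 0 0.8; 0 0 0 0 0.8")

```text
time_s: 4.55
position: [501.3, -67.0, 160.8]
ee_rot: [0.928, 0.372, -0.001, -0.001]
ft_force: [-0.6, 0.1, -2.0]
finger_gap: 54.2
```

Run:
```python
from h import *
plan(505,-71,30)
d=vision.get_image("wrist"); cv2.imwrite("pics/w4.png",d["image"][:,:,::-1])
```

```text
t 4.55 pos [501.3 -67.  160.8] psi 0.762 tilt [-3.5e-03  9.0e-04 -1.0e+00] gap 54.2 F [-0.6  0.1 -2. ] j [-0.35  0.47  1.8  -0.    0.87  0.45]
shift tool mm [  0.2   5.9 130.8] dist 130.9 spin None
```

View pics/w4.png

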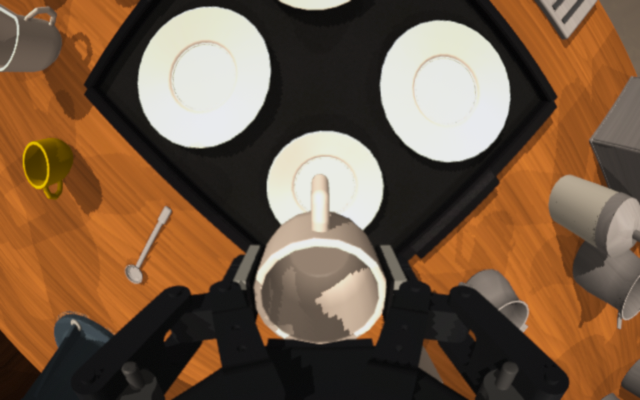

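Run:
```python
from h import *
s=bot.read_state();d=vision.get_image("wrist")
wrim(d,s,(120,0,290,160),21,op=61); wrim(d,s,(370,0,530,170),21,op=61)
# small: points of the left/right/top arc
for uv in [(267,187),(384,186),(325,130),(285,145),(365,145)]: print(wonz(d,uv,21,s)[:2].round(1), np.linalg.norm(wonz(d,uv,21,s)[:2]-[505,-71]).round(1))
```

```text
rim centre 502.6 93.1 diam [136.8 136.8]
rim centre 656.7 -87.4 diam [136.6 136.7]
[468.8 -29.4] 55.2
[ 546. -109.] 55.9
[544.9 -32.4] 55.6
[510.  -15.3] 56.0
[560.5 -68.2] 55.6
```

move_arm(steps="0 0.006 0.01 0 0.8; 0 0 0.03 0 0.8; 0 0 0.035 0 0.8; 0 0 0.025 0 0.8; 0 0 0.015 0 0.8; 0 0 0.008 0 0.8; 0 0 0 0 0.8; 0 0 0 0 0.8")

```text
time_s: 5.32
position: [506.9, -73.5, 38.7]
ee_rot: [0.929, 0.37, -0.0, -0.0]
ft_force: [0.1, 0.2, -1.1]
finger_gap: 54.8
```

Run:
```python
from h import *
plan(505,-71,28.8)
```

```text
t 5.32 pos [506.9 -73.5  38.7] psi 0.758 tilt [-2.e-04  0.e+00 -1.e+00] gap 54.8 F [ 0.1  0.2 -1.1] j [-0.36  0.7   1.86 -0.    0.59  0.45]
shift tool mm [ 0.3 -3.1  9.9] dist 10.4 spin None
```

move_arm(steps="0 -0.0025 0.004 0 0.8; 0 0 0.003 0 0.8; 0 0 0.001 0 0.8; 0 0 0 0 0.8; 0 0 0 0 0.8")

```text
time_s: 5.73
position: [505.3, -70.7, 31.5]
ee_rot: [0.929, 0.371, 0.0, 0.0]
ft_force: [0.2, 0.2, -1.9]
finger_gap: 54.7
```

Run:
```python
from h import *
plan(505,-71,28.8)
```

```text
t 5.73 pos [505.3 -70.7  31.5] psi 0.76 tilt [ 9.e-04 -3.e-04 -1.e+00] gap 54.7 F [ 0.2  0.2 -1.9] j [-0.36  0.71  1.86  0.    0.57  0.45]
shift tool mm [-0.4 -0.   2.7] dist 2.8 spin None
```

move_arm(steps="0 0 0.001 0 0.8; 0 0 0.0008 0 0.8; 0 0 0.0007 0 0.8; 0 0 0 0 0.8; 0 0 0 0 0.8")

```text
time_s: 6.15
position: [505.1, -70.7, 28.8]
ee_rot: [0.929, 0.371, 0.0, 0.0]
ft_force: [-0.5, -0.1, 1.0]
finger_gap: 54.5
```

move_arm(steps="0 0 0 0 0.35; 0 0 0 0 0.3; 0 0 0 0 0.25; 0 0 0 0 0.1; 0 0 0 0 0; 0 0 0 0 0; 0 0 0 0 0; 0 0 0 0 0")

```text
time_s: 6.82
position: [505.0, -70.7, 28.6]
ee_rot: [0.929, 0.371, 0.0, 0.0]
ft_force: [0.1, -0.5, 0.3]
finger_gap: 85.3
```

move_arm(steps="0 0 -0.008 0 0; 0 0 -0.02 0 0; 0 0 -0.03 0 0; 0 0 -0.035 0 0; 0 0 -0.035 0 0; 0 0 -0.03 0 0")

```text
time_s: 7.32
position: [505.0, -70.7, 189.3]
ee_rot: [0.929, 0.371, 0.001, 0.0]
ft_force: [-0.2, -0.1, -1.4]
finger_gap: 85.2
```

Run:
```python
from h import *
plan(535,302,180,-1.54)
plan(535,302,180,-1.34)
d=vision.get_image("wrist"); cv2.imwrite("pics/w5.png",d["image"][:,:,::-1])
s=bot.read_state(); wrim
```

```text
t 7.32 pos [505.  -70.7 189.3] psi 0.76 tilt [ 1.4e-03 -5.0e-04 -1.0e+00] gap 85.2 F [-0.2 -0.1 -1.4] j [-0.36  0.43  1.76  0.    0.94  0.45]
shift tool mm [ 278.5 -249.5    9.1] dist 374.0 spin 2.3
t 7.32 pos [505.  -70.7 189.3] psi 0.76 tilt [ 1.4e-03 -5.0e-04 -1.0e+00] gap 85.2 F [-0.2 -0.1 -1.4] j [-0.36  0.43  1.76  0.    0.94  0.45]
shift tool mm [ 278.5 -249.5    9.1] dist 374.0 spin 2.1
```

View pics/w5.png

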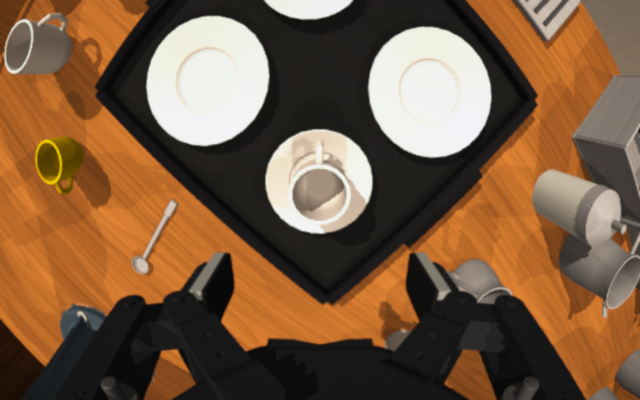

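move_arm(steps="0.0278 -0.025 0.001 0 0; 0.0278 -0.025 0.001 0 0; 0.0278 -0.025 0.001 0 0; 0.0278 -0.025 0.001 0 0; 0.0278 -0.025 0.001 0 0; 0.0278 -0.025 0.001 0 0; 0.0278 -0.025 0.001 0 0; 0.0278 -0.025 0.001 0 0")

```text
time_s: 8.03
position: [528.0, 229.3, 178.9]
ee_rot: [0.929, 0.371, 0.0, 0.0]
ft_force: [1.4, -0.5, -0.4]
finger_gap: 85.7
```

move_arm(steps="0.0278 -0.025 0 0 0; 0.0278 -0.025 0 0 0; 0 0 0 -0.12 0; 0 0 0 -0.12 0; 0 0 0 -0.12 0; 0 0 0 -0.12 0; 0 0 0 -0.12 0; 0 0 0 -0.12 0")

```text
time_s: 8.7
position: [533.9, 302.0, 178.8]
ee_rot: [0.736, 0.676, -0.0, -0.0]
ft_force: [-0.2, -0.2, 0.6]
finger_gap: 85.8
```

move_arm(steps="0 0 0 -0.12 0; 0 0 0 -0.12 0; 0 0 0 0 0; 0 0 0 0 0")

```text
time_s: 9.03
position: [534.1, 301.9, 178.8]
ee_rot: [0.654, 0.757, -0.0, -0.0]
ft_force: [0.5, 0.1, -0.5]
finger_gap: 85.3
```

Run:
```python
from h import *
plan(535,302,18,1.74)
d=vision.get_image("wrist"); cv2.imwrite("pics/w6.png",d["image"][:,:,::-1])
```

```text
t 9.03 pos [534.1 301.9 178.8] psi 1.717 tilt [-1.e-04 -0.e+00 -1.e+00] gap 85.3 F [ 0.5  0.1 -0.5] j [0.33 0.57 1.51 0.   1.05 0.19]
shift tool mm [ -0.    0.9 160.8] dist 160.8 spin -0.023
```

View pics/w6.png

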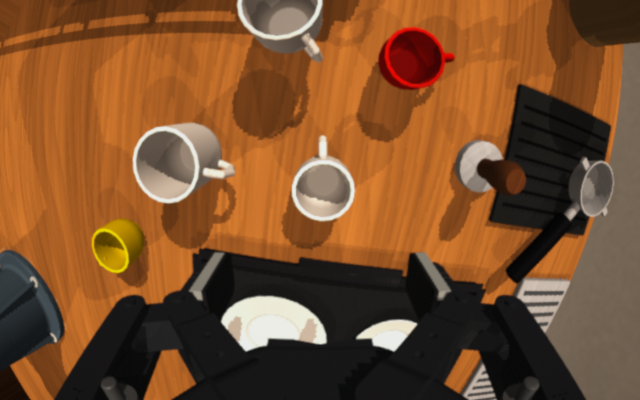

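Run:
```python
from h import *
s=bot.read_state();d=vision.get_image("wrist")
C=wrim(d,s,(280,120,370,230),54)
h=wonz(d,(323,141),45,s)[:2]; print(h, np.linalg.norm(h-C), np.arctan2(*(h-C)[::-1]))
C1=wrim(d,s,(125,115,240,210),84)
h=wonz(d,(233,170),60,s)[:2]; print(h, np.linalg.norm(h-C1), np.arctan2(*(h-C1)[::-1]))
plan(*C,18)
```

```text
rim centre 535.9 306.8 diam [54.6 57.1]
[530.01366809 348.90149635] 42.505617939754025 1.7094805464902034
rim centre 399.2 317.9 diam [64.  67.7]
[455.19618895 314.96950457] 56.10648809561846 -0.05310377613339052
t 9.13 pos [534.2 302.  178.7] psi 1.717 tilt [-1.e-04 -0.e+00 -1.e+00] gap 85.4 F [ 0.5 -0.2 -0.9] j [0.33 0.57 1.51 0.   1.05 0.19]
shift tool mm [  4.5   2.4 160.7] dist 160.8 spin None
```

move_arm(steps="0.004 0.002 0.03 0 0; 0 0 0.035 0 0; 0 0 0.035 0 0; 0 0 0.03 0 0; 0 0 0.02 0 0; 0 0 0.0107 0 0; 0 0 0 0 0; 0 0 0 0 0.5")

```text
time_s: 9.8
position: [536.0, 306.4, 18.1]
ee_rot: [0.653, 0.758, 0.0, 0.0]
ft_force: [0.1, 0.4, 0.4]
finger_gap: 75.3
```

move_arm(steps="0 0 0 0 0.5; 0 0 0 0 0.6; 0 0 0 0 0.7; 0 0 0 0 0.8; 0 0 0 0 0.8; 0 0 0 0 0.8; 0 0 0 0 0.8")

```text
time_s: 10.38
position: [537.0, 306.8, 19.8]
ee_rot: [0.653, 0.758, 0.002, 0.001]
ft_force: [-1.0, -0.6, 6.1]
finger_gap: 54.8
```

Run:
```python
from h import *
plan(661,92,150)
d=vision.get_image("wrist"); cv2.imwrite("pics/w7.png",d["image"][:,:,::-1])
```

```text
t 10.38 pos [537.  306.8  19.8] psi 1.72 tilt [ 0.0034  0.0012 -1.    ] gap 54.8 F [-1.  -0.6  6.1] j [0.34 0.81 1.59 0.   0.74 0.19]
shift tool mm [-230.7   91.2 -130. ] dist 280.1 spin None
```

View pics/w7.png

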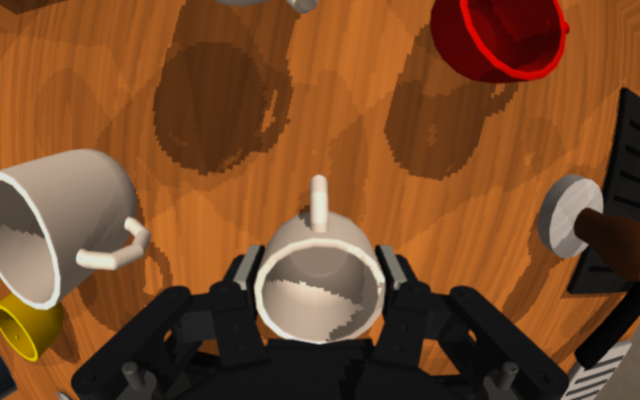

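move_arm(steps="0 0 -0.01 0 0.8; 0 0 -0.02 0 0.8; 0 0 -0.03 0 0.8; 0 0 -0.035 0 0.8; 0 0 -0.025 0 0.8; 0 0 -0.012 0 0.8; 0 0 0 0 0.8")

```text
time_s: 11.02
position: [537.5, 307.0, 153.5]
ee_rot: [0.652, 0.758, 0.003, 0.002]
ft_force: [0.7, -0.9, -2.1]
finger_gap: 54.8
```

move_arm(steps="-0.018 0.0071 0 0 0.8; -0.033 0.013 0 0 0.8; -0.035 0.0138 0 0 0.8; -0.035 0.0138 0 0 0.8; -0.035 0.0138 0 0 0.8; -0.033 0.013 0 0 0.8; -0.027 0.0107 0 0 0.8; -0.0147 0.006 0 0 0.8")

```text
time_s: 11.68
position: [660.7, 87.9, 147.5]
ee_rot: [0.654, 0.757, -0.001, -0.001]
ft_force: [1.2, -0.1, -1.2]
finger_gap: 54.8
```

move_arm(steps="0 0 0 0 0.8; 0 0 0 0 0.8; 0 0 0 0 0.8")

```text
time_s: 11.93
position: [658.4, 92.9, 148.6]
ee_rot: [0.652, 0.758, -0.001, -0.002]
ft_force: [-0.5, 0.3, -1.1]
finger_gap: 54.9
```

Run:
```python
from h import *
plan(661,92,29.5)
d=vision.get_image("wrist"); cv2.imwrite("pics/w8.png",d["image"][:,:,::-1])
```

```text
t 11.93 pos [658.4  92.9 148.6] psi 1.72 tilt [-3.6e-03  9.0e-04 -1.0e+00] gap 54.9 F [-0.5  0.3 -1.1] j [-0.03  0.68  1.4   0.    1.07 -0.18]
shift tool mm [ -1.5   2.9 119.1] dist 119.2 spin None
```

View pics/w8.png

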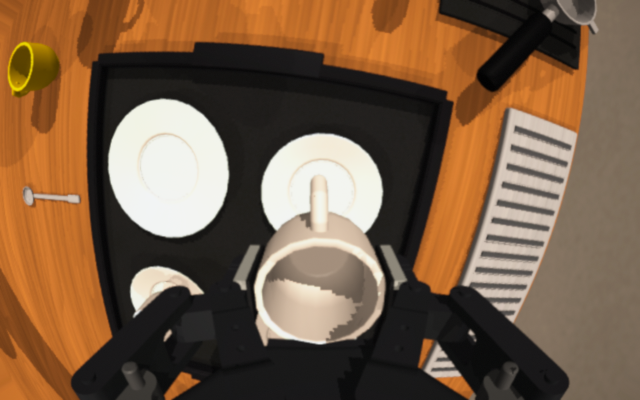

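Run:
```python
from h import *
from scipy.optimize import least_squares
s=bot.read_state();d=vision.get_image("wrist")
hsv=cv2.cvtColor(d["image"],cv2.COLOR_RGB2HSV); m=((hsv[...,2]>170)&(hsv[...,1]<60)).astype(np.uint8)
pts=[]
for v in range(140,205,5):
    row=np.where(m[v,240:400])[0]+240; pts+= [(row[0],v),(row[-1],v)]
P=np.array([wonz(d,p,21,s)[:2] for p in pts])
r=least_squares(lambda c:np.hypot(*(P-c[:2]).T)-c[2],[661,92,56]); print(r.x.round(1),np.abs(r.fun).max().round(2))
wrim(d,s,(100,85,240,245),21,op=61)
```

```text
[659.4  92.9  54.7] 0.57
rim centre 503.2 94.1 diam [136.8 136.9]
```

move_arm(steps="0 0.0015 0.015 0 0.8; 0 0 0.03 0 0.8; 0 0 0.032 0 0.8; 0 0 0.02 0 0.8; 0 0 0.01 0 0.8; 0 0 0.004 0 0.8; 0 0 0 0 0.8; 0 0 0 0 0.8")

```text
time_s: 12.7
position: [662.6, 92.4, 40.2]
ee_rot: [0.652, 0.758, 0.001, 0.001]
ft_force: [0.4, 0.5, -0.7]
finger_gap: 54.3
```

Run:
```python
from h import *
plan(660,92.5,29.5)
```

```text
t 12.7 pos [662.6  92.4  40.2] psi 1.721 tilt [ 0.0023 -0.     -1.    ] gap 54.3 F [ 0.4  0.5 -0.7] j [-0.03  0.82  1.44  0.    0.88 -0.18]
shift tool mm [ 0.5 -2.5 10.7] dist 11.0 spin None
```

move_arm(steps="0 -0.002 0.004 0 0.8; 0 0 0.003 0 0.8; 0 0 0.001 0 0.8; 0 0 0 0 0.8; 0 0 0 0 0.8; 0 0 0 0 0.8")

```text
time_s: 13.2
position: [659.9, 91.5, 31.2]
ee_rot: [0.653, 0.758, 0.0, 0.0]
ft_force: [-0.5, 0.0, -0.5]
finger_gap: 54.8
```

Run:
```python
from h import *
plan(660,92.5,29.5)
```

```text
t 13.2 pos [659.9  91.5  31.2] psi 1.72 tilt [ 5.e-04 -0.e+00 -1.e+00] gap 54.8 F [-0.5  0.  -0.5] j [-0.03  0.83  1.45  0.    0.86 -0.18]
shift tool mm [1.  0.3 1.7] dist 2.0 spin None
```

move_arm(steps="0 0 0.0007 0 0.8; 0 0 0.0007 0 0.8; 0 0 0 0 0.8; 0 0 0 0 0.8; 0 0 0 0 0.8")

```text
time_s: 13.62
position: [659.9, 91.5, 29.9]
ee_rot: [0.653, 0.758, 0.0, 0.0]
ft_force: [0.1, -0.2, 2.3]
finger_gap: 54.6
```

move_arm(steps="0 0 0 0 0.35; 0 0 0 0 0.3; 0 0 0 0 0.25; 0 0 0 0 0.1; 0 0 0 0 0; 0 0 0 0 0; 0 0 0 0 0; 0 0 0 0 0")

```text
time_s: 14.28
position: [659.7, 91.6, 29.5]
ee_rot: [0.653, 0.758, 0.0, -0.0]
ft_force: [0.0, 0.1, -0.5]
finger_gap: 85.7
```

move_arm(steps="0 0 -0.008 0 0; 0 0 -0.02 0 0; 0 0 -0.03 0 0; 0 0 -0.035 0 0; 0 0 -0.035 0 0; 0 0 -0.038 0 0; 0 0 -0.03 0 0;0 0 0 0 0")

```text
time_s: 14.95
position: [664.1, 91.6, 234.7]
ee_rot: [0.652, 0.758, 0.005, 0.006]
ft_force: [1.7, -0.1, 1.4]
finger_gap: 85.5
```

Run:
```python
from h import *
plan(399.5,317,215,3.1)
plan(399.5,317,215,-0.05)
d=vision.get_image("wrist"); cv2.imwrite("pics/w9.png",d["image"][:,:,::-1])
```

```text
t 14.95 pos [664.1  91.6 234.7] psi 1.72 tilt [ 1.610e-02 -4.000e-04 -9.999e-01] gap 85.5 F [ 1.7 -0.1  1.4] j [-0.03  0.58  1.32  0.    1.23 -0.18]
shift tool mm [ 262.3 -228.5   15.3] dist 348.1 spin -1.38
t 14.95 pos [664.1  91.6 234.7] psi 1.72 tilt [ 1.610e-02 -4.000e-04 -9.999e-01] gap 85.5 F [ 1.7 -0.1  1.4] j [-0.03  0.58  1.32  0.    1.23 -0.18]
shift tool mm [ 262.3 -228.5   15.3] dist 348.1 spin 1.77
```

View pics/w9.png

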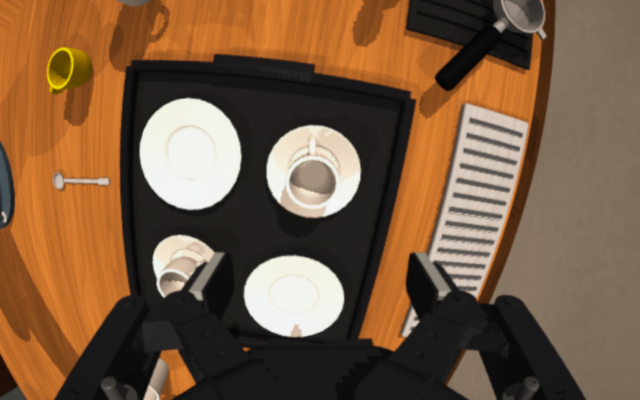

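move_arm(steps="0.0262 -0.0229 0.001 0 0; 0.0262 -0.0229 0.001 0 0; 0.0262 -0.0229 0.001 0 0; 0.0262 -0.0229 0.001 0 0; 0.0262 -0.0229 0.001 0 0; 0.0262 -0.0229 0.001 0 0; 0.0262 -0.0229 0.001 0 0; 0.0262 -0.0229 0.001 0 0")

```text
time_s: 15.67
position: [444.9, 272.1, 216.5]
ee_rot: [0.653, 0.758, -0.001, -0.001]
ft_force: [0.2, 0.7, -0.2]
finger_gap: 85.4
```

move_arm(steps="0.0262 -0.0229 0.001 0 0; 0.0262 -0.0229 0.001 0 0; 0 0 0 -0.12 0; 0 0 0 -0.12 0; 0 0 0 -0.12 0; 0 0 0 -0.12 0; 0 0 0 -0.12 0; 0 0 0 -0.12 0")

```text
time_s: 16.33
position: [393.2, 316.3, 214.5]
ee_rot: [0.341, 0.94, -0.001, -0.001]
ft_force: [0.8, 0.3, -0.7]
finger_gap: 85.2
```

move_arm(steps="0 0 0 -0.12 0; 0 0 0 -0.12 0; 0 0 0 -0.12 0; 0 0 0 -0.12 0; 0 0 0 -0.12 0; 0 0 0 0 0; 0 0 0 0 0")

```text
time_s: 16.92
position: [393.6, 316.3, 214.8]
ee_rot: [0.052, 0.999, -0.0, -0.001]
ft_force: [0.2, -0.3, -0.2]
finger_gap: 85.7
```

Run:
```python
from h import *
plan(399.5,317,28,3.04)
d=vision.get_image("wrist"); cv2.imwrite("pics/w10.png",d["image"][:,:,::-1])
```

```text
t 16.92 pos [393.6 316.3 214.8] psi 3.037 tilt [-1.8e-03 -9.0e-04 -1.0e+00] gap 85.7 F [ 0.2 -0.3 -0.2] j [ 0.46  0.39  1.75  0.    1.01 -1.01]
shift tool mm [ -6.1   1.5 186.8] dist 186.9 spin -0.003
```

View pics/w10.png

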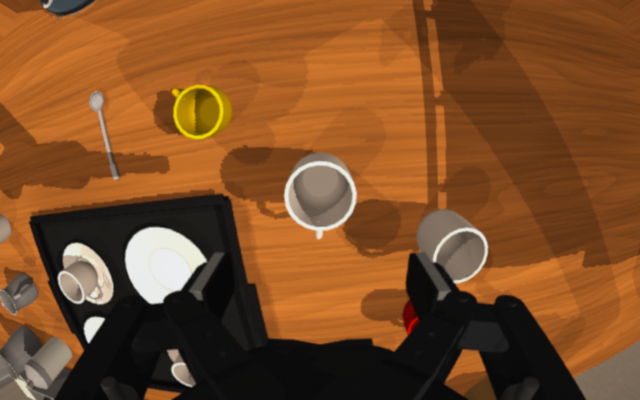

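Run:
```python
from h import *
s=bot.read_state();d=vision.get_image("wrist")
C=wrim(d,s,(280,150,360,240),84,thr=200)
h=wonz(d,(319.5,236),70,s)[:2]; print(h-C,np.arctan2(*(h-C)[::-1]))
wrim(d,s,(430,220,495,290),84,thr=190)
plan(*C,28)
```

```text
rim centre 397.2 316.9 diam [64.7 64.8]
[45.20841483 -5.08855777] -0.11208599716107467Traceback (most recent call last):
  File "<stdin>", line 5, in <module>
  File "h.py", line 32, in wrim
    c2=max(cv2.findContours(O,cv2.RETR_EXTERNAL,cv2.CHAIN_APPROX_NONE)[0],key=cv2.contourArea)
ValueError: max() iterable argument is empty
```

move_arm(steps="-0.0045 0.001 0.03 0 0; 0 0 0.035 0 0; 0 0 0.035 0 0; 0 0 0.035 0 0; 0 0 0.03 0 0; 0 0 0.015 0 0; 0 0 0.007 0 0; 0 0 0 0 0")

```text
time_s: 17.68
position: [398.0, 316.7, 26.9]
ee_rot: [0.051, 0.999, -0.001, -0.002]
ft_force: [0.4, 0.1, 0.0]
finger_gap: 85.1
```

move_arm(steps="0 0 0 0 0.4; 0 0 0 0 0.5; 0 0 0 0 0.6; 0 0 0 0 0.7; 0 0 0 0 0.8; 0 0 0 0 0.8; 0 0 0 0 0.8", squeeze=35)

```text
time_s: 18.27
position: [399.5, 317.2, 29.9]
ee_rot: [0.051, 0.999, 0.0, 0.001]
ft_force: [-0.3, -3.6, 6.7]
finger_gap: 65.1
```

Run:
```python
from h import *
plan(504,93,150)
d=vision.get_image("wrist"); cv2.imwrite("pics/w11.png",d["image"][:,:,::-1])
```

```text
t 18.27 pos [399.5 317.2  29.9] psi 3.04 tilt [ 1.9e-03  6.0e-04 -1.0e+00] gap 65.1 F [-0.3 -3.6  6.7] j [ 0.45  0.71  1.87 -0.    0.56 -1.02]
shift tool mm [-126.9 -212.4 -120. ] dist 275.0 spin None
```

View pics/w11.png

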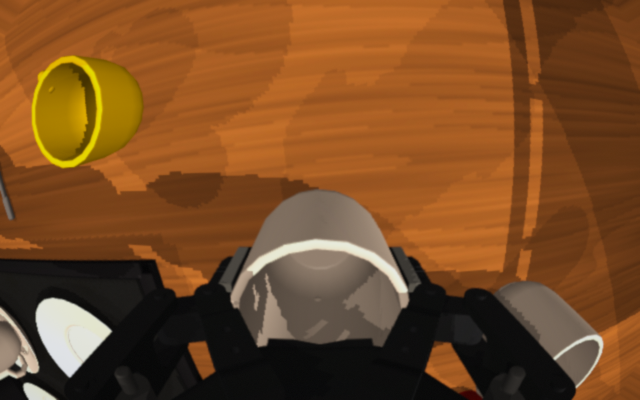

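move_arm(steps="0 0 -0.01 0 0.8; 0 0 -0.02 0 0.8; 0 0 -0.03 0 0.8; 0 0 -0.03 0 0.8; 0 0 -0.02 0 0.8; 0 0 -0.01 0 0.8; 0 0 0 0 0.8")

```text
time_s: 18.9
position: [400.1, 318.2, 151.1]
ee_rot: [0.051, 0.999, 0.002, 0.002]
ft_force: [0.3, 0.0, -3.7]
finger_gap: 65.4
```

move_arm(steps="-0.009 -0.0152 0 0 0.8; -0.0175 -0.0295 0 0 0.8; -0.0195 -0.0325 0 0 0.8; -0.0195 -0.0325 0 0 0.8; -0.0195 -0.0325 0 0 0.8; -0.0187 -0.0313 0 0 0.8; -0.0152 -0.0254 0 0 0.8; -0.008 -0.0135 0 0 0.8")

```text
time_s: 19.57
position: [504.7, 89.8, 147.0]
ee_rot: [0.052, 0.999, -0.0, -0.0]
ft_force: [-0.3, -0.5, -2.7]
finger_gap: 65.1
```

move_arm(steps="0 0 0 0 0.8; 0 0 0 0 0.8; 0 0 0 0 0.8; 0 0 0 0 0.8")

```text
time_s: 19.9
position: [502.1, 94.1, 147.8]
ee_rot: [0.05, 0.999, 0.0, -0.001]
ft_force: [-0.1, 0.1, -2.9]
finger_gap: 65.3
```

Run:
```python
from h import *
plan(503.5,93.3,39.5)
d=vision.get_image("wrist"); cv2.imwrite("pics/w12.png",d["image"][:,:,::-1])
d=vision.get_image("side"); cv2.imwrite("pics/s12.png",d["image"][:,:,::-1])
```

```text
t 19.9 pos [502.1  94.1 147.8] psi 3.041 tilt [-2.5e-03  5.0e-04 -1.0e+00] gap 65.3 F [-0.1  0.1 -2.9] j [-0.03  0.5   1.8   0.    0.85 -1.5 ]
shift tool mm [ -1.7  -0.7 108.3] dist 108.3 spin None
```

View pics/w12.png

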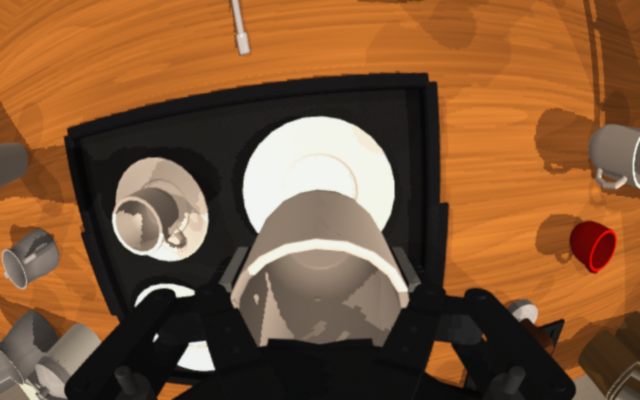

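View pics/s12.png

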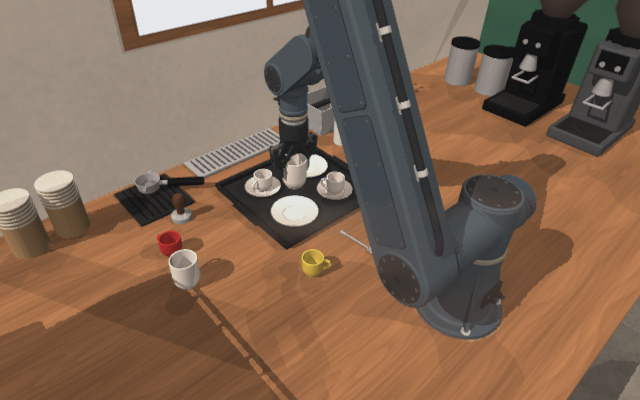

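move_arm(steps="-0.001 0 0.015 0 0.8; 0 0 0.03 0 0.8; 0 0 0.028 0 0.8; 0 0 0.015 0 0.8; 0 0 0.008 0 0.8; 0 0 0.004 0 0.8; 0 0 0 0 0.8; 0 0 0 0 0.8")

```text
time_s: 20.67
position: [505.2, 93.2, 49.2]
ee_rot: [0.051, 0.999, 0.0, 0.001]
ft_force: [0.6, -0.2, -2.8]
finger_gap: 65.4
```

Run:
```python
from h import *
plan(503.5,93.3,39.5)
```

```text
t 20.67 pos [505.2  93.2  49.2] psi 3.04 tilt [ 0.0016 -0.     -1.    ] gap 65.4 F [ 0.6 -0.2 -2.8] j [-0.04  0.68  1.85  0.    0.61 -1.5 ]
shift tool mm [ 1.7 -0.1  9.7] dist 9.8 spin None
```

move_arm(steps="0.001 0 0.003 0 0.8; 0 0 0.003 0 0.8; 0 0 0.001 0 0.8; 0 0 0 0 0.8; 0 0 0 0 0.8; 0 0 0 0 0.8")

```text
time_s: 21.17
position: [503.7, 93.0, 41.7]
ee_rot: [0.051, 0.999, 0.0, 0.0]
ft_force: [-0.8, -0.2, -3.1]
finger_gap: 64.8
```

Run:
```python
from h import *
plan(503.5,93.3,39.5)
```

```text
t 21.17 pos [503.7  93.   41.7] psi 3.04 tilt [ 4.e-04  0.e+00 -1.e+00] gap 64.8 F [-0.8 -0.2 -3.1] j [-0.04  0.69  1.86  0.    0.59 -1.5 ]
shift tool mm [0.2 0.3 2.2] dist 2.2 spin None
```

move_arm(steps="0 0 0.0008 0 0.8; 0 0 0.0007 0 0.8; 0 0 0.0005 0 0.8; 0 0 0 0 0.8; 0 0 0 0 0.8")

```text
time_s: 21.58
position: [503.7, 93.0, 39.9]
ee_rot: [0.051, 0.999, -0.0, 0.0]
ft_force: [-0.8, -0.3, 2.8]
finger_gap: 65.0
```

Force turned from -3 to +3 N: standing. Release.

move_arm(steps="0 0 0 0 0.3; 0 0 0 0 0.2; 0 0 0 0 0.15; 0 0 0 0 0.05; 0 0 0 0 0; 0 0 0 0 0; 0 0 0 0 0; 0 0 0 0 0")

```text
time_s: 22.25
position: [503.5, 93.0, 39.5]
ee_rot: [0.051, 0.999, 0.0, -0.0]
ft_force: [-1.1, 0.9, 0.5]
finger_gap: 85.3
```

move_arm(steps="0 0 -0.008 0 0; 0 0 -0.02 0 0; 0 0 -0.03 0 0; 0 0 -0.035 0 0; 0 0 -0.035 0 0; 0 0 -0.032 0 0; 0 0 -0.02 0 0;0 0 0 0 0")

```text
time_s: 22.92
position: [506.5, 93.1, 224.9]
ee_rot: [0.051, 0.999, 0.0, 0.006]
ft_force: [0.5, 0.2, -0.8]
finger_gap: 85.1
```

Run:
```python
from h import *
plan(480,458,220,2.22)
d=vision.get_image("wrist"); cv2.imwrite("pics/w13.png",d["image"][:,:,::-1])
```

```text
t 22.92 pos [506.5  93.1 224.9] psi 3.04 tilt [ 1.110e-02 -3.000e-04 -9.999e-01] gap 85.1 F [ 0.5  0.2 -0.8] j [-0.04  0.38  1.72  0.    1.03 -1.5 ]
shift tool mm [ 63.4 360.3   4.5] dist 365.9 spin 0.82
```

View pics/w13.png

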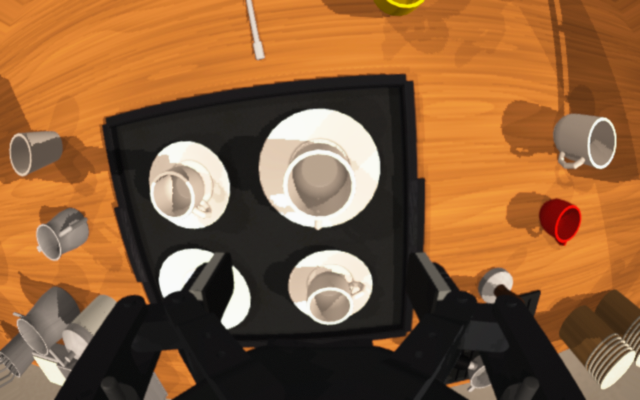

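move_arm(steps="0.0064 0.036 0 0 0; 0.0064 0.036 0 0 0; 0.0064 0.036 0 0 0; 0.0064 0.036 0 0 0; 0.0064 0.036 0 0 0; 0.0064 0.036 0 0 0; 0.0064 0.036 0 0 0; 0.0064 0.036 0 0 0")

```text
time_s: 23.63
position: [480.3, 385.9, 217.7]
ee_rot: [0.051, 0.999, -0.001, -0.002]
ft_force: [0.1, -0.2, -0.1]
finger_gap: 85.4
```

move_arm(steps="0.0064 0.036 0 0 0; 0.006 0.036 0 0 0; 0 0 0 0.117 0; 0 0 0 0.117 0; 0 0 0 0.117 0; 0 0 0 0.117 0; 0 0 0 0.117 0; 0 0 0 0.117 0")

```text
time_s: 24.3
position: [475.7, 456.9, 217.3]
ee_rot: [0.394, 0.919, -0.002, -0.001]
ft_force: [0.4, 0.2, 0.6]
finger_gap: 85.1
```

move_arm(steps="0 0 0 0.117 0; 0 0 0 0 0; 0 0 0 0 0")

```text
time_s: 24.55
position: [476.1, 457.0, 218.0]
ee_rot: [0.443, 0.897, -0.001, -0.001]
ft_force: [0.1, -0.3, -0.3]
finger_gap: 85.3
```

Run:
```python
from h import *
plan(480,458,28,2.22)
d=vision.get_image("wrist"); cv2.imwrite("pics/w14.png",d["image"][:,:,::-1])
```

```text
t 24.55 pos [476.1 457.  218. ] psi 2.224 tilt [-0.0025 -0.0017 -1.    ] gap 85.3 F [ 0.1 -0.3 -0.3] j [ 0.6   0.59  1.35 -0.    1.2  -0.06]
shift tool mm [ -1.6   4.3 190. ] dist 190.0 spin 0.004
```

View pics/w14.png

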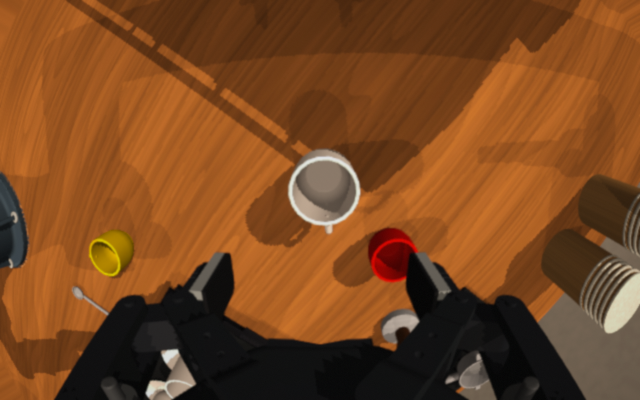

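Run:
```python
from h import *
s=bot.read_state();d=vision.get_image("wrist")
C=wrim(d,s,(282,145,365,240),84,thr=190)
h=wonz(d,(329,231),70,s)[:2]; print(h-C,np.arctan2(*(h-C)[::-1])+np.pi)
hsv=cv2.cvtColor(d["image"],cv2.COLOR_RGB2HSV); 
m=((hsv[...,1]>180)&((hsv[...,0]<5)|(hsv[...,0]>172))).astype(np.uint8); m[:, :350]=0;m[:,430:]=0
c=max(cv2.findContours(m,0,1)[0],key=cv2.contourArea)
P=np.array([wonz(d,p[0],54,s)[:2] for p in c])-C
ps=2.22; print("red in tool x/y:", (P@[np.cos(ps),np.sin(ps)]).round()[::4],(P@[np.sin(ps),-np.cos(ps)]).round()[::4])
plan(*C,28)
```

```text
rim centre 478.7 460.0 diam [64.1 65.2]
[ 32.08408055 -32.59406764] 2.3483096553347393
red in tool x/y: [ -49.  -50.  -52.  -54.  -59.  -64.  -69.  -74.  -78.  -83.  -89.  -94.
  -99. -104. -109. -111. -114. -116. -116. -115. -114. -111. -109. -103.
  -98.  -92.  -87.  -82.  -78.  -77.  -72.  -67.  -62.  -57.  -54.  -51.
  -50.  -49.] [ 70.  66.  62.  57.  54.  51.  50.  51.  50.  51.  53.  54.  56.  59.
  64.  68.  73.  78.  82.  87.  92.  97.  99.  98.  99.  98.  98.  98.
 102. 106. 103. 100.  95.  91.  86.  82.  77.  72.]
t 24.65 pos [476.4 457.3 218.6] psi 2.223 tilt [-0.0015 -0.001  -1.    ] gap 85.4 F [0.4 0.3 0.4] j [ 0.6   0.59  1.35 -0.    1.2  -0.06]
shift tool mm [  0.8   3.8 190.6] dist 190.6 spin None
```

move_arm(steps="0.0005 0.0035 0.03 -0.08 0; 0 0 0.035 0 0; 0 0 0.035 0 0; 0 0 0.035 0 0; 0 0 0.03 0 0; 0 0 0.017 0 0; 0 0 0.008 0 0; 0 0 0 0 0")

```text
time_s: 25.32
position: [478.0, 459.1, 27.0]
ee_rot: [0.408, 0.913, -0.002, -0.001]
ft_force: [0.5, 0.1, 0.2]
finger_gap: 85.3
```

move_arm(steps="0 0 0 0 0.4; 0 0 0 0 0.5; 0 0 0 0 0.6; 0 0 0 0 0.7; 0 0 0 0 0.8; 0 0 0 0 0.8; 0 0 0 0 0.8")

```text
time_s: 25.9
position: [480.4, 460.9, 31.3]
ee_rot: [0.408, 0.913, 0.001, 0.001]
ft_force: [0.3, -0.0, 5.2]
finger_gap: 65.0
```

Run:
```python
from h import *
plan(658.5,-88.5,170)
d=vision.get_image("wrist"); cv2.imwrite("pics/w15.png",d["image"][:,:,::-1])
```

```text
t 25.9 pos [480.4 460.9  31.3] psi 2.301 tilt [ 0.0026  0.0018 -1.    ] gap 65.0 F [ 0.3 -0.   5.2] j [ 0.6   0.83  1.45  0.    0.85 -0.13]
shift tool mm [-528.2 -233.2 -139.3] dist 593.9 spin None
```

View pics/w15.png

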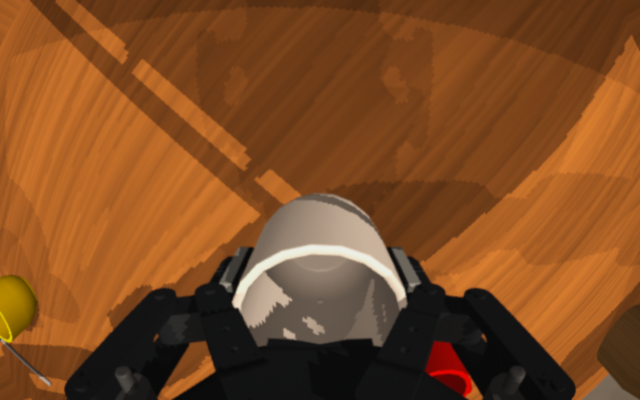

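move_arm(steps="0 0 -0.01 0 0.8; 0 0 -0.02 0 0.8; 0 0 -0.03 0 0.8; 0 0 -0.03 0 0.8; 0 0 -0.03 0 0.8; 0 0 -0.015 0 0.8; 0 0 -0.005 0 0.8; 0 0 0 0 0.8")

```text
time_s: 26.62
position: [479.7, 460.4, 171.2]
ee_rot: [0.408, 0.913, 0.001, 0.001]
ft_force: [0.2, 0.5, -2.8]
finger_gap: 64.4
```

move_arm(steps="-0.016 -0.0071 0 0 0.8; -0.03 -0.0132 0 0 0.8; -0.034 -0.015 0 0 0.8; -0.034 -0.015 0 0 0.8; -0.034 -0.015 0 0 0.8; -0.034 -0.015 0 0 0.8; -0.034 -0.015 0 0 0.8; -0.034 -0.015 0 0 0.8")

```text
time_s: 27.28
position: [562.4, 198.3, 167.2]
ee_rot: [0.408, 0.913, -0.001, -0.002]
ft_force: [-0.3, 0.4, -1.7]
finger_gap: 65.1
```

Run:
```python
from h import *
plan(658.5,-88.5,170)
```

```text
t 27.28 pos [562.4 198.3 167.2] psi 2.301 tilt [-4.9e-03 -7.0e-04 -1.0e+00] gap 65.1 F [-0.3  0.4 -1.7] j [ 0.15  0.57  1.56  0.    1.01 -0.58]
shift tool mm [-277.8 -119.7   -3. ] dist 302.5 spin None
```

move_arm(steps="-0.034 -0.015 0 0 0.8; -0.034 -0.015 0 0 0.8; -0.034 -0.015 0 0 0.8; -0.034 -0.015 0 0 0.8; -0.034 -0.015 0 0 0.8; -0.034 -0.015 0 0 0.8; -0.034 -0.015 0 0 0.8; -0.026 -0.0115 0 0 0.8")

```text
time_s: 27.95
position: [652.3, -77.1, 167.0]
ee_rot: [0.409, 0.913, -0.001, -0.002]
ft_force: [1.1, -0.3, -2.5]
finger_gap: 64.8
```

move_arm(steps="-0.0135 -0.006 0 0 0.8; 0 0 0 0 0.8; 0 0 0 0 0.8; 0 0 0 0 0.8; 0 0 0 0 0.8")

```text
time_s: 28.37
position: [656.5, -86.0, 168.8]
ee_rot: [0.407, 0.913, 0.0, -0.001]
ft_force: [-0.1, 1.1, -1.7]
finger_gap: 64.8
```

Run:
```python
from h import *
plan(658.5,-88.5,41)
d=vision.get_image("wrist"); cv2.imwrite("pics/w16.png",d["image"][:,:,::-1])
```

```text
t 28.37 pos [656.5 -86.  168.8] psi 2.303 tilt [-0.0023  0.0013 -1.    ] gap 64.8 F [-0.1  1.1 -1.7] j [-0.3   0.65  1.39  0.    1.11 -1.03]
shift tool mm [-3.500e+00 -1.000e-01  1.278e+02] dist 127.8 spin None
```

View pics/w16.png

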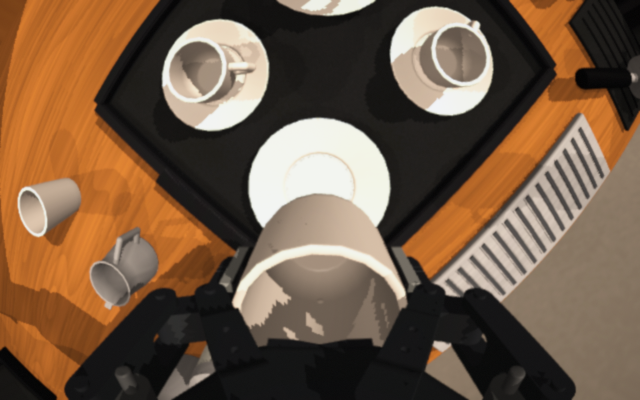

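move_arm(steps="-0.0025 0 0.015 0 0.8; 0 0 0.03 0 0.8; 0 0 0.032 0 0.8; 0 0 0.02 0 0.8; 0 0 0.01 0 0.8; 0 0 0.006 0 0.8; 0 0 0 0 0.8; 0 0 0 0 0.8")

```text
time_s: 29.08
position: [660.2, -89.8, 57.6]
ee_rot: [0.408, 0.913, 0.0, 0.001]
ft_force: [0.2, -0.5, -1.5]
finger_gap: 64.7
```

Run:
```python
from h import *
plan(658.5,-88.5,41)
```

```text
t 29.08 pos [660.2 -89.8  57.6] psi 2.301 tilt [ 1.9e-03 -6.0e-04 -1.0e+00] gap 64.7 F [ 0.2 -0.5 -1.5] j [-0.3   0.79  1.44  0.    0.9  -1.03]
shift tool mm [ 2.2 -0.4 16.6] dist 16.7 spin None
```

move_arm(steps="0.0015 0 0.006 0 0.8; 0 0 0.005 0 0.8; 0 0 0.002 0 0.8; 0 0 0 0 0.8; 0 0 0 0 0.8; 0 0 0 0 0.8")

```text
time_s: 29.58
position: [658.5, -89.1, 43.7]
ee_rot: [0.408, 0.913, 0.0, 0.0]
ft_force: [-0.1, 0.0, -1.5]
finger_gap: 65.1
```

Run:
```python
from h import *
plan(658.5,-88.5,41)
```

```text
t 29.58 pos [658.5 -89.1  43.7] psi 2.301 tilt [ 4.e-04 -2.e-04 -1.e+00] gap 65.1 F [-0.1  0.  -1.5] j [-0.3   0.81  1.45 -0.    0.88 -1.03]
shift tool mm [0.4 0.4 2.7] dist 2.8 spin None
```

move_arm(steps="0 0 0.0009 0 0.8; 0 0 0.0007 0 0.8; 0 0 0.0005 0 0.8; 0 0 0 0 0.8; 0 0 0 0 0.8")

```text
time_s: 30.0
position: [658.3, -89.0, 41.4]
ee_rot: [0.408, 0.913, 0.0, -0.0]
ft_force: [0.2, 0.5, -1.6]
finger_gap: 64.9
```

move_arm(steps="0 0 0.0007 0 0.8; 0 0 0.0006 0 0.8; 0 0 0 0 0.8; 0 0 0 0 0.8")

```text
time_s: 30.33
position: [658.3, -89.0, 41.3]
ee_rot: [0.408, 0.913, -0.0, 0.0]
ft_force: [-1.5, 0.3, 5.3]
finger_gap: 65.0
```

Contact (+5 N). Release and retreat.

move_arm(steps="0 0 0 0 0.3; 0 0 0 0 0.2; 0 0 0 0 0.15; 0 0 0 0 0.05; 0 0 0 0 0; 0 0 0 0 0; 0 0 0 0 0; 0 0 0 0 0")

```text
time_s: 31.0
position: [658.3, -88.9, 40.0]
ee_rot: [0.408, 0.913, -0.0, -0.0]
ft_force: [-1.0, -0.7, -0.6]
finger_gap: 85.3
```

move_arm(steps="0 0 -0.008 0 0; 0 0 -0.02 0 0; 0 0 -0.03 0 0; 0 0 -0.035 0 0; 0 0 -0.035 0 0; 0 0 -0.035 0 0; 0 0 -0.035 0 0; 0 0 -0.02 0 0")

```text
time_s: 31.67
position: [659.9, -89.4, 263.8]
ee_rot: [0.408, 0.913, 0.0, 0.004]
ft_force: [0.8, -0.6, 0.8]
finger_gap: 85.2
```

move_arm(steps="0 -0.03 0 0 0; 0 -0.03 0 0 0; 0 -0.03 0 0 0; 0 -0.03 0 0 0; 0 0 0 0 0; 0 0 0 0 0; 0 0 0 0 0")

```text
time_s: 32.25
position: [569.3, -169.0, 258.8]
ee_rot: [0.408, 0.913, 0.0, 0.001]
ft_force: [0.6, 0.2, -0.2]
finger_gap: 85.3
```

Run:
```python
from h import *
plan(658.5,-88.5,241)
for n in ["wrist","side","top"]:
    d=vision.get_image(n); cv2.imwrite(f"pics/{n}17.png",d["image"][:,:,::-1])
```

```text
t 32.25 pos [ 569.3 -169.   258.8] psi 2.3 tilt [ 1.4e-03 -1.0e-04 -1.0e+00] gap 85.3 F [ 0.6  0.2 -0.2] j [-0.48  0.45  1.48  0.    1.2  -1.21]
shift tool mm [  0.6 120.1  17.9] dist 121.4 spin None
```

View pics/wrist17.png

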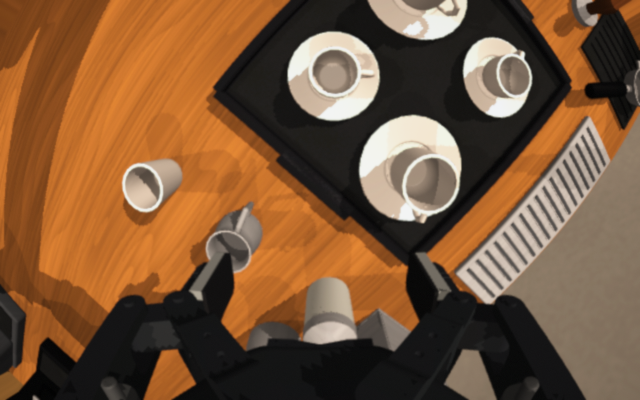

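View pics/side17.png

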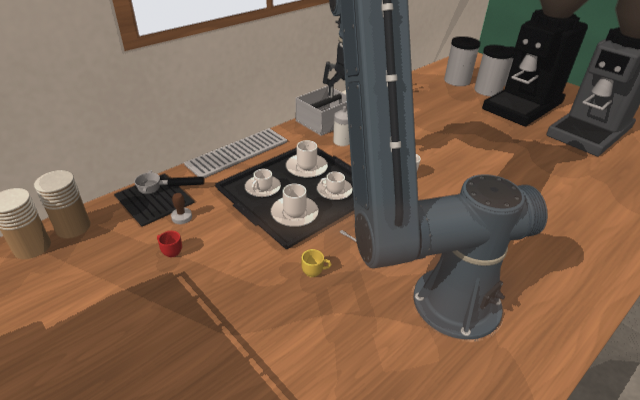

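View pics/top17.png

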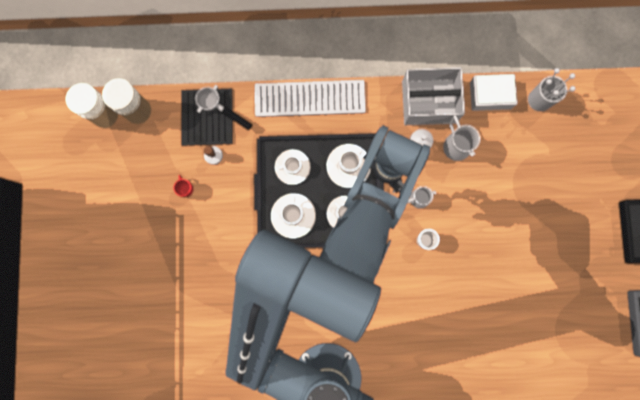

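Run:
```python
from h import *
s=bot.read_state();d=vision.get_image("wrist")
im=d["image"]
cv2.imwrite("pics/z18.png",cv2.resize(im[0:240,270:590],None,fx=2.4,fy=2.4,interpolation=cv2.INTER_CUBIC)[:,:,::-1])
print(wonz(d,(431,185),94,s)[:2],wonz(d,(335,72),64,s)[:2],wonz(d,(514,76),64,s)[:2])
t=vision.get_image("top")
for uv,z in (((292,164),64),((291,213),94)): print(onz(t,uv,z)[:2])
for C,z in (((661,92),64),((504,93),94),((659,-89),94),((505,-71),64)): print(proj(t,(*C,z)).round(1))
cv2.imwrite("pics/t18.png",cv2.resize(t["image"][135:245,255:385],None,fx=5,fy=5,interpolation=cv2.INTER_CUBIC)[:,:,::-1])
```

```text
[658.1161919  -89.06169189] [504.57864007 -70.56118431] [658.15212322  88.87939047]
[659.6616595   88.50734728]
[502.46090235  93.14647792]
[290.9 163.6]
[291.  212.5]
[349.4 160.2]
[344.9 211.6]
```

View pics/z18.png

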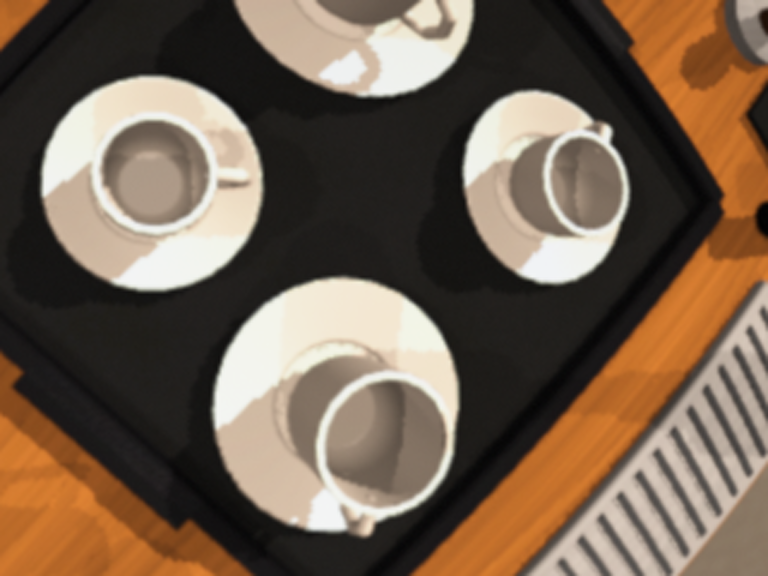

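View pics/t18.png

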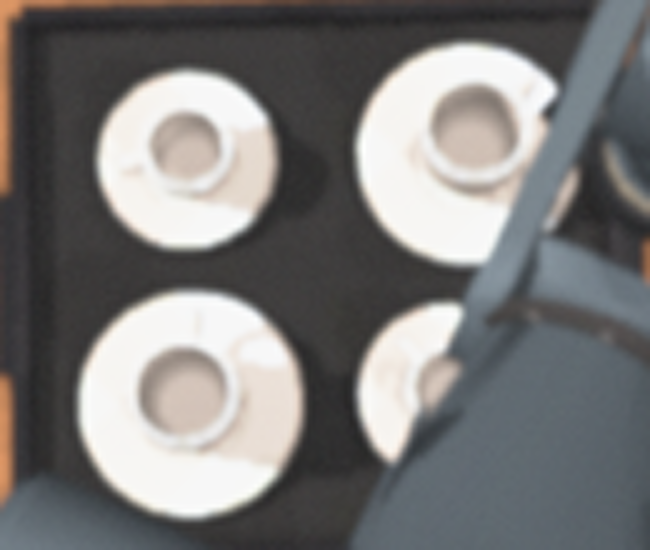

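All four cups stand upright within about 4 mm of their saucer centres; handing in.

```bash
python3 -c "
from rig import bot
print(bot.hand_in(), bot.read_state()['time_s'])"
```

```text
the job is handed in; nothing more can be done
the job is handed in; nothing more can be done
```

The two small cups now stand on the two small saucers and the two tall cups on the two large ones, all upright. I handed the job in at about 33 s on the robot's clock, with the gripper open and clear at 259 mm height.

- **Placing:** each cup was lowered in millimetre steps until the force showed contact, 1 to 5 N, and then released.
- **Final check:** in the last wrist and top pictures every cup is in the flat well. The measured cup centres are within about 4 mm of the saucer centres found at the start; the well allows 11 mm. The largest offset is the small cup on the far saucer (y 89 against 92).
- **Other things:** the saucers, jug, tumbler and the red and yellow cups appear where they were in the first pictures. I did not measure the jug and tumbler again.
- **Disagreement:** the finger opening read about 2 mm less than the cup diameters when gripping (54.8 for 57 mm, 65 for 67 mm). The grips held without slipping.
- **Hand-in:** `bot.hand_in()` gave no verdict.

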